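# Make up two bench-course component kits

### The arm

A 7-joint arm with a two-finger parallel gripper is mounted at the origin on the work surface. World frame = base frame: x ahead of the robot, y to its left, z up, the work surface at z = 0. Lengths are in m, angles in rad, forces in N, time in s.
With the tool pointing down it reaches from about 0.425 to 0.875 m from the base axis. Payload 4.7 kg.
Tool frame: the origin (TCP) lies on the front face of the gripper's body, between the roots of the fingers; the fingertips stand 73 mm ahead of it and the grasp point (between the pads) lies 54 mm ahead of it; z points along the fingers, x is the direction in which the jaws open and shut, and the axes are right-handed (so a half turn about z gives the same grasp; the last joint's range is limited). The gripper opens to 85 mm and grips with 20 to 120 N. Pads are 22 mm wide; open, the fingers measure 114 mm over their backs; the gripper's body (76 mm by 85 mm) begins 54 mm behind the grasp point. The pads swing forward as they close: fully open they stand 13 mm farther back than shut.
Start: joints at [1.278, 0.321, -0.07, 1.45, 0.023, 1.371, -0.057], TCP at [0.196, -0.62, 0.304] pointing down, gripper open.
Joint ranges: [-2.86, 2.86], [-0.3, 2.09], [-1.38, 1.24], [0.06, 2.45], [-1.56, 4.7], [0.09, 2.05], [-2.69, 2.69]. Speed limits (rad/s): [2.57, 2.57, 3.14, 3.14, 3.14, 3.14, 3.14].

### API

Orientations are given as a unit quaternion [w, x, y, z].
In Python, from rig import ctrl, snapshot, calibration gives the robot as it stands.
- The arm moves only by the shell command python3 -m pendant 'ROWS' [OPENING] [FORCE]. ROWS is JSON, one flat list of numbers, 4 for each row, row after row: the shift along the tool's x, y, z in units of 1000 mm (1.0 is 1000 mm), then the turn about the tool's z in units of pi/2 rad (1.0 is pi/2 rad). A call has 1 to 20 rows; each row shifts and turns the commanded pose from where the row before left it, along the tool's axes as they then stand; what a row does not reach is not made up. A row lasts 1/8 s, in which the tool goes at most 62.5 mm and 10.7 degrees, less where a joint would pass 70% of its speed; a pose out of reach is approached as far as the arm can. A call with a number of a shift or a turn outside -1 to 1 is refused whole. A call with a gripper value outside its range is refused whole. OPENING is the gripper command: -1 is shut, 1 is fully open, values between are in proportion, set as the call begins (- or left out, the last holds). The fingers move at their own pace and stop on an object; FORCE is the grip in N (left out, the last holds). Time passes only in rows, so rows that do not move let the fingers close. It gives the time, the measured TCP pose, the force and the opening at its end, in the units of the state.
- ctrl.get_state(): the state, without advancing time (a new reading comes with each control period).
- snapshot(name): name is "scene" or "top"; returns the picture (384x512x3 uint8, red, green, blue); there is no depth.
- calibration(name): a dict with "fov_y" (degrees; the focal length in pixels is half the picture's height over the tangent of half this angle, whatever the lens; pixels are square), "cx", "cy" (the principal point, pixels), "distortion" ([k1, k2, p1, p2, k3] as OpenCV has them; the pictures are not rectified), "rvec" (rotation vector, rad) and "tvec" (3), from world to camera coordinates, as OpenCV has them. Camera axes: x right, y down, z forward; pixel columns grow to the right and rows downward; lengths in m; the calibration is good to about 2 mm. A picture is of the moment at which its call begins. calibration takes no time and is no camera call.
- ctrl.finish_job(): hands the job in, once; it reports no verdict.
The state is a dict: "time": time; "qpos": joint angles; "qvel": joint speeds; "joint_efforts": joint torques, N m; "position": TCP position; "ee_rot": TCP orientation; "ft_force": force on the tool from outside, world axes, zero at the start; "moment": the same for the moment, N m; "grip_width": finger opening in m.
Only numpy, scipy, OpenCV 4.12 (cv2) and the standard library are available. Lean on these libraries where they do the work, as an engineer would, in place of code of your own. Each camera call takes 0.05 s, during which the arm holds its last target. There are 200 camera calls.

### The job

Make up the two component kits in the grey trays, one part standing upright in each bay. In the three-bay tray (power supply kit) put the transformer in the bay next to the finger tab, the large capacitor in the middle bay and the square finned heat sink in the bay farthest from the tab; in the two-bay tray (tuning kit) put the control knob in the bay next to the tab and the small capacitor in the other. Leave the dummy load, the small circuit board and the solder spool where they are.

Things in the scene. Friction and masses are not known exactly. Their poses are not given: they have to be found in the camera images.
- tray3: Fixed open grey tray (pale floor, darker walls), 190 mm (x) by 66 mm (y), three square bays in a row along x, each 58 x 58 mm inside. Floor 4 mm thick; walls and dividers 4 mm thick, 9 mm high above the table. A flat rounded finger tab (4 mm thick, black dot) juts 40 mm from its +x end. Origin: centre of the underside, tab not counted; z up. Bay centres: x = +62 mm (next to the tab), 0 (middle) and -62 mm (farthest from the tab), y = 0.
- tray2: Fixed open grey tray (pale floor, darker walls), 128 mm (x) by 66 mm (y), two square bays in a row along x, each 58 x 58 mm inside. Floor 4 mm thick; walls and dividers 4 mm thick, 9 mm high above the table. A flat rounded finger tab (4 mm thick, black dot) juts 40 mm from its +x end. Origin: centre of the underside, tab not counted; z up. Bay centres: x = +31 mm (next to the tab) and -31 mm (the other), y = 0.
- transformer: Small transformer standing upright, loose, about 0.2 kg: dark steel core 16 mm (x) by 42 mm (y), 38 mm high; copper winding 34 mm (x) by 26 mm (y), 6 to 30 mm above the underside, bulging from both broad sides. Best gripped across its 42 mm length (along its y), on the flat 16 mm wide end faces. Origin: centre of the underside; z up.
- big_cap: Large can capacitor, loose: black upright cylinder, 44 mm diameter, 50 mm high, aluminium top with two small steel terminals (4 mm higher), about 0.12 kg. Origin: centre of the underside. z up along its axis.
- heatsink: Bare aluminium heat sink, loose: square 36 x 36 mm, 32 mm high, seven upright fins running along its x axis, about 0.08 kg. All four sides can be gripped. Origin: centre of the underside. z up.
- knob: Instrument control knob, loose: grey plastic cylinder with a ribbed edge, 36 mm diameter, 30 mm high, aluminium disc with a black pointer line on top, about 0.04 kg. Stands upright on its flat underside. Origin: centre of the underside. z up along its axis.
- small_cap: Small can capacitor, loose: like the large one, a black upright cylinder with aluminium top and two small steel terminals (4 mm higher), but 32 mm diameter and 36 mm high, about 0.05 kg. Origin: centre of the underside. z up along its axis.
- dummy_load: Dummy load, loose, to be left alone: round aluminium body with ring-shaped fins, 38 mm diameter and 36 mm high, with a brass connector on top (52 mm high in all). Origin: centre of the underside.
- board: Small green circuit board, loose, to be left alone: 60 x 60 mm, on four short brass feet, 19 mm high in all at its black connector, pale square chip in the middle. Origin: centre of its underside on the table.
- spool: Spool of solder standing on its flange, loose, to be left alone: white plastic flanges 52 mm diameter, 40 mm high, wound with silvery wire. Origin: centre of the underside.

How it is judged:
By the outcome, as a careful person would: the job done as asked, in the order asked, and still so for the second after the job is handed in, with the robot touching nothing.
It also fails if it takes over 118 s, if anything falls off the work surface, if the arm or the gripper's body presses on something with over 40 N, if the wrist force passes 120 N, or if a joint passes its speed limit or range.

## Working session

There is one attempt and no reset: what is moved stays moved. The work goes in short steps, Python scripts to look and compute and a shell command to move; the robot and the scene stay as the last step left them, time stands still between calls to the robot, and variables do not carry over. Pictures are saved under pics/ and viewed, about 12 in all and at most 16, crops included, and the job is handed in when it is done.

```bash
mkdir -p pics; ls; python3 - <<'E'
from rig import ctrl, snapshot, calibration
import cv2
for n in("scene","top"):
    im=snapshot(n); cv2.imwrite(f"pics/{n}0.png",im[:,:,::-1]); print(calibration(n))
print(ctrl.get_state())
E
```

```text
pics
{'fov_y': 45.06106699435125, 'cx': 260.8804046359415, 'cy': 193.89872810661933, 'distortion': array([-0.14709007,  0.        ,  0.        ,  0.        ,  0.        ]), 'rvec': array([ 1.48823971,  2.22916769, -0.73867624]), 'tvec': array([ 0.21406988, -0.39705039,  1.34550503])}
{'fov_y': 52.21889264728024, 'cx': 255.53741572412824, 'cy': 194.63973758845856, 'distortion': array([-0.01927486,  0.        ,  0.        ,  0.        ,  0.        ]), 'rvec': array([ 2.21142109, -1.93396743,  0.25152654]), 'tvec': array([-0.06685137,  0.5907416 ,  0.81970637])}
{'time': 0.1, 'qpos': array([ 1.27813455,  0.32176732, -0.07013395,  1.45153686,  0.02257765,
        1.37082222, -0.05688336]), 'qvel': array([-0.00015938, -0.00191077,  0.00020306, -0.00189959,  0.00019987,
       -0.00064703, -0.00089159]), 'joint_efforts': array([ 3.31888987e-04, -4.94879436e+01, -3.83573379e-01, -3.15210736e+01,
        1.31971468e-02,  7.48108519e-03,  2.24815921e-06]), 'position': array([ 0.19616971, -0.61931732,  0.30292928]), 'ee_rot': array([-4.92932958e-04,  8.06862612e-01, -5.90738490e-01, -7.20706473e-04]), 'ft_force': array([ 0.16464928,  0.13879885, -0.27792435]), 'moment': array([-0.03673492, -0.00177998,  0.08127897]), 'grip_width': 0.08554370251716199}
```

View pics/scene0.png

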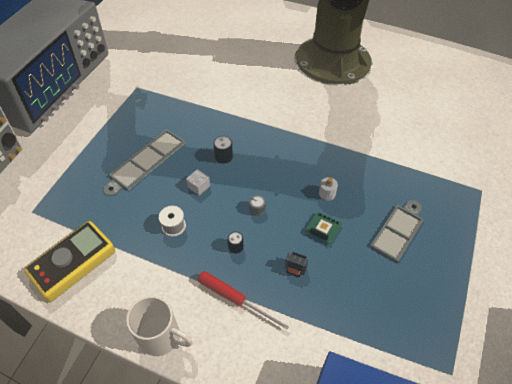

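View pics/top0.png

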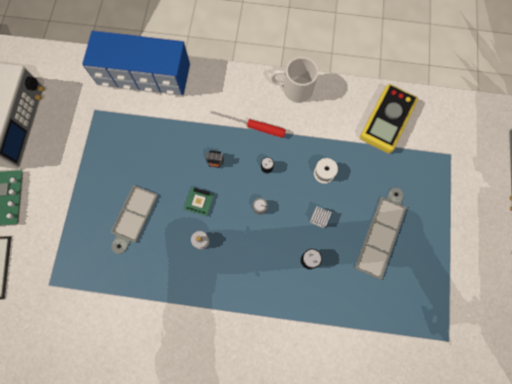

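Both views show every item. Top-view pixels: tray3 (382,237) with its tab at (396,195), tray2 (135,214) with its tab at (120,246), transformer (215,158), small cap (267,165), big cap (312,259), heat sink (320,216), knob (260,206), dummy load (200,240), board (200,201), spool (325,170). Next I'll measure.

```bash
cat > h.py <<'E'
import numpy as np, cv2
from rig import ctrl, snapshot, calibration
def cam(n):
    c=calibration(n); f=192/np.tan(np.radians(c["fov_y"]/2))
    return np.array([[f,0,c["cx"]],[0,f,c["cy"]],[0,0,1]]),np.array(c["distortion"]),np.array(c["rvec"]),np.array(c["tvec"])
def cast(n,uv,z):
    K,d,r,t=cam(n); uv=np.array(uv,float).reshape(-1,1,2)
    p=cv2.undistortPoints(uv,K,d).reshape(-1,2); R=cv2.Rodrigues(r)[0]
    D=np.c_[p,np.ones(len(p))]@R; C=-R.T@t
    return C+D*((z-C[2])/D[:,2])[:,None]
def proj(n,P):
    K,d,r,t=cam(n); return cv2.projectPoints(np.array(P,float).reshape(-1,3),r,t,K,d)[0].reshape(-1,2)
E
python3 - <<'E'
from h import *
for n in("scene","top"):
    im=cv2.imread(f"pics/{n}0.png").astype(int)
    # not-mat: blue minus red small
    K,d,r,t=cam(n); print(n,"cam at",(-cv2.Rodrigues(r)[0].T@t).round(3))
    hsv=cv2.cvtColor(im.astype(np.uint8),cv2.COLOR_BGR2HSV)
    m=((im[:,:,0]-im[:,:,2]<28)).astype(np.uint8)
    roi=np.zeros_like(m)
    poly=[[138,92],[478,194],[448,350],[42,210]] if n=="scene" else [[98,118],[450,155],[448,320],[66,282]]
    cv2.fillPoly(roi,[np.array(poly)],1); m&=roi
    k,lab,st,ce=cv2.connectedComponentsWithStats(m)
    for i in range(1,k):
        if st[i,4]>40:
            c,_=cv2.findContours((lab==i).astype(np.uint8),0,2); rc=cv2.minAreaRect(c[0])
            print(ce[i].round(1),st[i],"rect",np.round(rc[0],1),np.round(rc[1],1),round(rc[2],1),cast(n,ce[i],0.03)[0].round(3))
a=cv2.imread("pics/top0.png")[140:280,180:345]; b=cv2.imread("pics/top0.png")[180:285,100:170]; c=cv2.imread("pics/top0.png")[180:285,350:420]
r=cv2.resize(a,None,fx=4.8,fy=4.1,interpolation=cv2.INTER_CUBIC)
cv2.imwrite("pics/topz.png",cv2.resize(a,None,fx=4,fy=4,interpolation=2))
E
```

```text
scene cam at [1.126 0.225 0.834]
[127.9 114. ] [108  92  40  52 551] rect [127.9 118. ] [17.8 60.1] 39.1 [ 0.459 -0.408  0.03 ]
[142.7 162.2] [ 103  129   83   67 2147] rect [141.3 163.2] [26.  95.8] 51.1 [ 0.584 -0.287  0.03 ]
[216.8 151.3] [194 136  40  28 719] rect [213.5 149.5] [27. 39.] 90.0 [ 0.488 -0.142  0.03 ]
[194.5 182.9] [175 169  36  27 583] rect [194.5 183.5] [25.5 29.7] 45.0 [ 0.592 -0.147  0.03 ]
[322.4 189.4] [301 177  37  24 572] rect [319.  188.5] [23. 36.] 90.0 [0.499 0.12  0.03 ]
[256.6 205.5] [245 195  21  22 335] rect [256.9 205.3] [19.5 21.4] 24.0 [0.595 0.004 0.03 ]
[397.4 230.5] [ 367  200   57   63 1964] rect [398.2 227.4] [36.  64.7] 31.0 [0.542 0.299 0.03 ]
[166.6 221.7] [143 205  43  32 964] rect [164.  220.5] [31. 42.] 90.0 [ 0.707 -0.154  0.03 ]
[322.2 228.3] [304 212  38  34 782] rect [321.7 228.1] [29.7 29. ] 30.3 [0.597 0.151 0.03 ]
[ 90.6 224.6] [ 82 220  19  11  85] rect [ 91.9 224.2] [19.   6.6] 18.4 [ 0.777 -0.3    0.03 ]
[230.1 243.2] [212 231  32  23 437] rect [228.4 244.5] [21.5 31.3] 71.6 [ 0.702 -0.01   0.03 ]
[292.  264.9] [270 252  38  25
[... 521 characters left out ...]
] [23.7 27.3] 26.6 [ 0.691 -0.148  0.03 ]
[132.3 217.7] [ 110  185   49   69 1857] rect [131.  220.6] [29.6 72.3] 25.7 [0.511 0.297 0.03 ]
[199.2 201. ] [184 187  32  30 631] rect [199.9 201.1] [27.2 25. ] 18.4 [0.573 0.146 0.03 ]
[381.8 234.4] [ 354  187   54   93 2649] rect [383.3 231.3] [31.6 93.2] 20.2 [ 0.55  -0.293  0.03 ]
[259.9 205.7] [252 197  17  18 242] rect [260.  205.5] [17. 16.] 90.0 [0.581 0.    0.03 ]
[322.  217.6] [309 205  29  24 411] rect [324.2 218.5] [26.8 19.7] 23.2 [ 0.572 -0.15   0.03 ]
[205.7 239.6] [190 230  36  20 507] rect [207.5 239.5] [19. 35.] 90.0 [0.483 0.115 0.03 ]
[318.5 258.1] [300 248  39  22 631] rect [318.8 257.1] [20.5 38.6] 80.5 [ 0.475 -0.151  0.03 ]
```

View pics/topz.png

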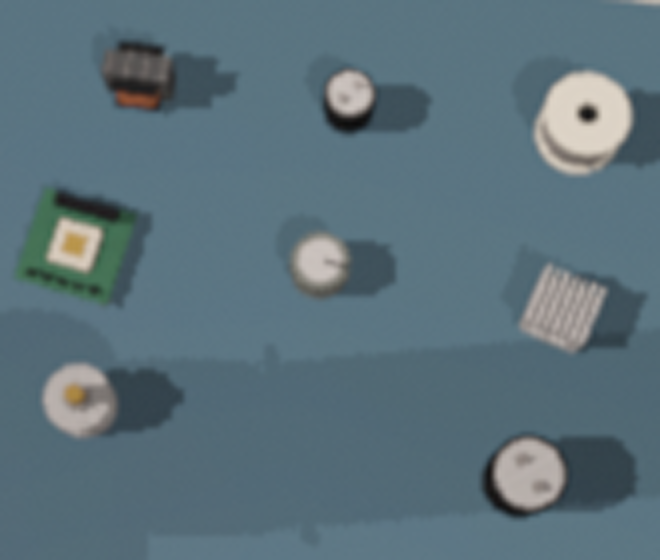

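The crop shows cap tops at crop (528,474) and (350,94), the knob at (320,259), the heat sink at (564,306) with its fins running down-left, and the transformer core at (138,70) with its long axis nearly horizontal in the image. Now I'll cast rays from both views.

```bash
python3 - <<'E'
from h import *
H={"big":.05,"small":.036,"knob":.03,"sink":.032}
seed={"top":{"big":(312,258),"small":(267,163),"knob":(260,204.5),"sink":(320,216)},
"scene":{"big":(223,142),"small":(235,237),"knob":(257,201),"sink":(198,181)}}
for n in("scene","top"):
    im=cv2.imread(f"pics/{n}0.png"); g=cv2.resize(im,None,fx=4,fy=4,interpolation=2)
    gr=g.min(axis=2)  # blue mat has low red
    for k,s in seed[n].items():
        x,y=int(s[0]*4+1.5),int(s[1]*4+1.5); w=60
        p=gr[y-w:y+w,x-w:x+w]; T,_=cv2.threshold(p,0,255,cv2.THRESH_OTSU)
        if k=="sink": T=T*0+105
        m=((p>T)*255).astype(np.uint8); m=cv2.morphologyEx(m,cv2.MORPH_CLOSE,np.ones((13,13)))
        c=max(cv2.findContours(m,0,1)[0],key=cv2.contourArea)
        pt=(c.reshape(-1,2)+[x-w-1.5,y-w-1.5])/4
        P=cast(n,pt,H[k])[:,:2]*1000; e=cv2.minAreaRect(P.astype(np.float32))
        print(n,k,T,"rect",np.round(e[0],1),np.round(e[1],1),round(e[2],1))
    # tray floors
    for nm,s in {"top":{"t3":(382,237),"t2":(135,214)},"scene":{"t3":(148,160),"t2":(397,235)}}[n].items():
        x,y=int(s[0]*4),int(s[1]*4); w=200
        p=gr[y-w:y+w,x-w:x+w]; m=((p>(118))*255).astype(np.uint8)
        for c in cv2.findContours(m,0,1)[0]:
            if cv2.contourArea(c)<2000: continue
            pt=(c.reshape(-1,2)+[x-w-1.5,y-w-1.5])/4
            P=cast(n,pt,.004)[:,:2]*1000; e=cv2.minAreaRect(P.astype(np.float32))
            print(n,nm,np.round(e[0],1),np.round(e[1],1),round(e[2],1))
def crop(n,x,y,w,h,f): return cv2.resize(cv2.imread(f"pics/{n}0.png")[y:y+h,x:x+w],None,fx=f,fy=f,interpolation=2)
A=[crop("top",200,140,32,32,8),crop("top",304,200,32,32,8),crop("scene",280,248,32,32,8)]
B=[crop("scene",182,166,32,32,8),crop("top",354,184,64,96,4)[:256],crop("scene",366,198,64,64,4)]
cv2.imwrite("pics/z1.png",np.vstack([np.hstack(A),np.hstack(B)]))
E
```

```text
scene big 114.0 rect [ 472.7 -134.5] [38.2 37.3] 22.6
scene small 124.0 rect [689.5  -4.4] [26.6 25.8] 22.8
scene knob 127.0 rect [ 5.841e+02 -2.000e-01] [28.6 28.5] 22.7
scene sink 105.0 rect [ 588.1 -140.3] [60.3 53.2] 72.3
scene t3 [ 611.  -317.6] [56.2 56.9] 74.1
scene t3 [ 550.3 -301.2] [54.5 53.8] 73.9
scene t3 [ 490.3 -283.4] [55.3 54.5] 73.2
scene t3 [ 473.6 -469.6] [86.3 51.6] 35.3
scene t2 [558.  293.2] [55.  55.5] 76.0
scene t2 [497.4 307.9] [55.8 55.5] 76.5
top big 117.0 rect [ 471.7 -132.6] [38.  38.2] 32.5
top small 125.0 rect [689.  -3.] [26.9 26.4] 32.4
top knob 128.0 rect [583.5   1.2] [29.8 29.7] 33.7
top sink 105.0 rect [ 572.4 -144.9] [41.1 46.5] 73.1
top t3 [ 488.6 -282.6] [59.7 60.2] 73.4
top t3 [ 549.  -300.2] [56.3 58.3] 74.0
top t3 [ 610.6 -315.8] [60.4 60.5] 73.6
top t3 [ 659.1 -328.7] [34.3 37.4] 87.3
top t2 [508.  308.2] [ 63.3 167.2] 73.0
```

View pics/z1.png

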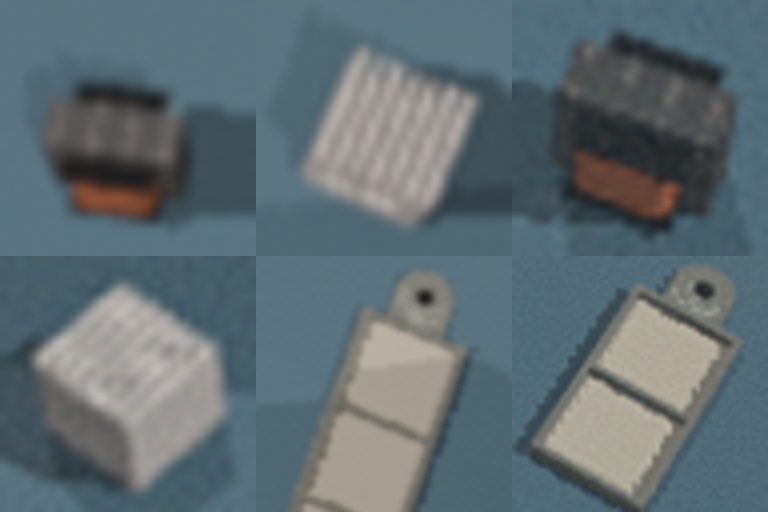

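Tray poses agree between the two views to about 2 mm. Heat sink top-face corners read from the panels: top view (362,48), (480,97), (432,213), (314,164); scene view (122,29), (218,89), (133,152), (35,96). Transformer top face: top view (60,98), (185,110), (182,157), (50,148); scene view (73,42), (226,95), (215,137), (60,90).

```bash
python3 - <<'E'
from h import *
def px(o,q): return (np.array(q,float)+.5)/8-.5+o
for nm,n,o,q,z in [("sink","top",(304,200),[(106,48),(224,97),(176,213),(58,164)],.032),("sink","scene",(182,166),[(122,29),(218,89),(133,152),(35,96)],.032),
 ("trafo","top",(200,140),[(60,98),(185,110),(182,157),(50,148)],.038),("trafo","scene",(280,248),[(73,42),(226,95),(215,137),(60,90)],.038)]:
    P=cast(n,px(o,q),z)[:,:2]*1000; E=np.roll(P,-1,0)-P
    print(nm,n,P.mean(0).round(1),"edges",np.hypot(*E.T).round(1),"ang",np.degrees(np.arctan2(E[:,1],E[:,0])).round(1))
# transformer: dark+copper mask vs mat
for n,(x,y) in (("top",(200,140)),("scene",(280,248))):
    c=cv2.imread(f"pics/{n}0.png")[y:y+32,x:x+32].astype(int); m=(c[:,:,2]-c[:,:,1]>25)
    v,u=np.nonzero(m); print(n,"copper px",u.mean()+x,v.mean()+y,m.sum())
s=ctrl.get_state(); print(s["time"],s["position"],s["ee_rot"],s["qpos"])
E
```

```text
sink top [ 575.2 -147.4] edges [37.7 38.4 37.3 38.5] ang [-105.8  163.2   74.5  -16.2]
sink scene [ 575.7 -148.1] edges [36.1 31.4 35.2 33.2] ang [  75.3  -22.  -101.7  160. ]
trafo top [689.3 126.9] edges [38.8 15.3 40.6 16.5] ang [ -88.2 -174.5   93.5   -1.2]
trafo scene [688.5 129.1] edges [39.8 12.1 39.5 14. ] ang [  90.5    6.3  -86.8 -172.7]
top copper px 213.875 164.375 32
scene copper px 293.85185185185185 270.8888888888889 54
0.1 [ 0.19616971 -0.61931732  0.30292928] [-4.92932958e-04  8.06862612e-01 -5.90738490e-01 -7.20706473e-04] [ 1.27813455  0.32176732 -0.07013395  1.45153686  0.02257765  1.37082222
 -0.05688336]
```

```bash
cat > plan.py <<'E'
import sys
from h import *
from scipy.spatial.transform import Rotation as Ro
# targets: x y z(TCP) jaw-angle deg (world, nearest half turn)
s=ctrl.get_state(); p=s["position"]; q=s["ee_rot"]
R=Ro.from_quat([q[1],q[2],q[3],q[0]])
psi=np.degrees(np.arctan2(*R.as_matrix()[[1,0],0]))
T=np.array(sys.argv[1:],float).reshape(-1,4)
print("t",round(s["time"],2),"pos",p.round(4),"jaw",psi.round(2),"tilt",np.degrees(np.arccos(-R.as_matrix()[2,2])).round(2),"q7",s["qpos"][6].round(2),"w",s["grip_width"].round(4),"F",s["ft_force"].round(1))
for x,y,z,a in T:
    d=(a-psi+90)%180-90; th=-d
    R2=R*Ro.from_euler("z",th,degrees=True)
    e=R2.inv().apply(np.array([x,y,z])-p)
    print("turn",round(th/90,4),"rows>=",int(np.ceil(abs(th)/10.7)),"then shift",e.round(4),"rows>=",int(np.ceil(np.hypot(*e[:2])/.0625)))
    R,p,psi=R2,np.array([x,y,z]),psi+d
E
python3 plan.py 0.689 0.128 0.2 92
```

```text
Traceback (most recent call last):
  File "plan.py", line 9, in <module>
    print("t",round(s["time"],2),"pos",p.round(4),"jaw",psi.round(2),"tilt",np.degrees(np.arccos(-R.as_matrix()[2,2])).round(2),"q7",s["qpos"][6].round(2),"w",s["grip_width"].round(4),"F",s["ft_force"].round(1))
                                                                                                                                                               ^^^^^^^^^^^^^^^^^^^^^
AttributeError: 'float' object has no attribute 'round'
```

```bash
sed -i 's/s\["grip_width"\].round(4)/round(s["grip_width"],4)/' plan.py; python3 plan.py 0.689 0.128 0.2 92
```

```text
t 0.1 pos [ 0.1962 -0.6193  0.3029] jaw -72.42 tilt 0.1 q7 -0.06 w 0.0855 F [ 0.2  0.1 -0.3]
turn 0.1731 rows>= 2 then shift [-0.7295 -0.5187  0.1039] rows>= 15
```

```bash
python3 -m pendant '[0,0,0,0.0866, 0,0,0,0.0866, -0.0456,-0.0324,0.0065,0, -0.0456,-0.0324,0.0065,0, -0.0456,-0.0324,0.0065,0, -0.0456,-0.0324,0.0065,0, -0.0456,-0.0324,0.0065,0, -0.0456,-0.0324,0.0065,0, -0.0456,-0.0324,0.0065,0, -0.0456,-0.0324,0.0065,0, -0.0456,-0.0324,0.0065,0, -0.0456,-0.0324,0.0065,0, -0.0456,-0.0324,0.0065,0, -0.0456,-0.0324,0.0065,0, -0.0456,-0.0324,0.0065,0, -0.0456,-0.0324,0.0065,0, -0.0456,-0.0324,0.0065,0, -0.0456,-0.0324,0.0065,0]' 1 40; python3 plan.py 0.689 0.128 0.092 92
```

```text
time: 2.35
position: [0.6898, 0.1285, 0.199]
ee_rot: [0.0, 0.719, -0.695, -0.0]
ft_force: [0.6, -0.3, 0.4]
grip_width: 0.0855
t 2.35 pos [0.6898 0.1285 0.199 ] jaw -88.05 tilt 0.05 q7 -1.95 w 0.0855 F [ 0.6 -0.3  0.4]
turn -0.0005 rows>= 1 then shift [0.0005 0.0007 0.107 ] rows>= 1
```

```bash
python3 -m pendant '[0.0005,0.0007,0.04,0, 0,0,0.04,0, 0,0,0.02,0, 0,0,0.007,0, 0,0,0,0]'; python3 -m pendant '[0,0,0,0,0,0,0,0,0,0,0,0,0,0,0,0,0,0,0,0,0,0,0,0]' -1 40; python3 -m pendant '[0,0,-0.02,0,0,0,-0.03,0,0,0,-0.04,0,0,0,0,0]';python3 plan.py 0.611 -0.3167 0.18 74.6
python3 - <<'E'
from h import *
cv2.imwrite("pics/g1.png",snapshot("scene")[:,:,::-1])
E
```

```text
time: 2.98
position: [0.6888, 0.1269, 0.0936]
ee_rot: [-0.0, 0.719, -0.695, 0.0]
ft_force: [-0.7, 0.5, 0.8]
grip_width: 0.0856
time: 3.72
position: [0.6891, 0.1272, 0.0943]
ee_rot: [-0.001, 0.719, -0.695, 0.001]
ft_force: [-0.2, -0.4, 5.0]
grip_width: 0.0411
time: 4.22
position: [0.6903, 0.1278, 0.1878]
ee_rot: [-0.003, 0.719, -0.695, 0.002]
ft_force: [-0.5, -0.7, -1.6]
grip_width: 0.0409
t 4.22 pos [0.6903 0.1278 0.1878] jaw -88.01 tilt 0.43 q7 -1.95 w 0.0409 F [-0.5 -0.7 -1.6]
turn 0.1932 rows>= 2 then shift [ 0.4496 -0.0416  0.0066] rows>= 8
```

View pics/g1.png

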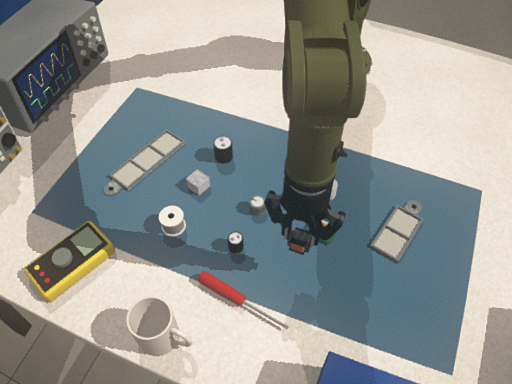

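The picture shows the transformer lifted upright between the jaws at about (300,240). Its width reads 41 mm and the wrist carries about 2 N, so the grasp is good. Next I'll move it over the tab bay of tray3.

```bash
python3 -m pendant '[0,0,0,0.0966,0,0,0,0.0966,0.05,-0.0046,0,0,0.05,-0.0046,0,0,0.05,-0.0046,0,0,0.05,-0.0046,0,0,0.05,-0.0046,0,0,0.05,-0.0046,0,0,0.05,-0.0046,0,0,0.05,-0.0046,0,0,0.05,-0.0046,0,0,0,0,0,0,0,0,0,0]';python3 plan.py 0.611 -0.3167 0.0985 74.6
python3 - <<'E'
from h import *
cv2.imwrite("pics/g2.png",snapshot("top")[150:300,330:450,::-1].repeat(4,0).repeat(4,1))
E
```

```text
time: 5.9
position: [0.6081, -0.3172, 0.1813]
ee_rot: [-0.0, -0.606, 0.796, 0.002]
ft_force: [0.3, 1.4, -1.6]
grip_width: 0.0409
t 5.9 pos [ 0.6081 -0.3172  0.1813] jaw -105.42 tilt 0.18 q7 -1.53 w 0.0409 F [ 0.3  1.4 -1.6]
turn -0.0002 rows>= 1 then shift [-0.0011 -0.0029  0.0828] rows>= 1
```

View pics/g2.png

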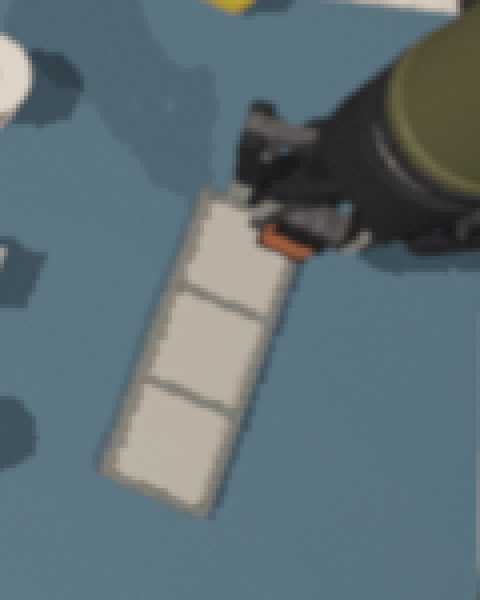

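The part hangs above the tab end, as parallax predicts. Lowering, releasing and rising.

```bash
python3 -m pendant '[-0.0011,-0.0029,0.03,0,0,0,0.03,0,0,0,0.015,0,0,0,0.0055,0,0,0,0,0,0,0,0,0]'; python3 plan.py 0.611 -0.3167 0.0985 74.6
```

```text
time: 6.7
position: [0.6127, -0.3178, 0.1038]
ee_rot: [0.0, -0.606, 0.795, -0.001]
ft_force: [0.2, 0.4, -1.9]
grip_width: 0.0411
t 6.7 pos [ 0.6127 -0.3178  0.1038] jaw -105.39 tilt 0.13 q7 -1.55 w 0.0411 F [ 0.2  0.4 -1.9]
turn 0.0001 rows>= 1 then shift [-0.0006  0.0019  0.0053] rows>= 1
```

```bash
python3 -m pendant '[-0.0006,0.0019,0.003,0,0,0,0.0015,0,0,0,0,0]'; python3 plan.py 0.611 -0.3167 0.0985 74.6
```

```text
time: 7.08
position: [0.6102, -0.3165, 0.0984]
ee_rot: [-0.0, -0.606, 0.795, -0.0]
ft_force: [-0.8, 1.0, 1.2]
grip_width: 0.041
t 7.08 pos [ 0.6102 -0.3165  0.0984] jaw -105.4 tilt 0.01 q7 -1.55 w 0.041 F [-0.8  1.   1.2]
turn 0.0 rows>= 1 then shift [-0.0001 -0.0009 -0.0001] rows>= 1
```

```bash
python3 -m pendant '[0,0,0,0,0,0,0,0,0,0,0,0,0,0,-0.02,0,0,0,-0.04,0,0,0,-0.04,0,0,0,0,0]' 0.5; python3 plan.py 0.472 -0.1335 0.19 74.6
python3 - <<'E'
from h import *
a=snapshot("top")[150:300,330:450,::-1].repeat(4,0).repeat(4,1);b=snapshot("scene")[110:210,90:170,::-1].repeat(4,0).repeat(4,1)
c=np.zeros((600,800,3),np.uint8);c[:,:480]=a;c[:400,480:]=b;cv2.imwrite("pics/g3.png",c)
E
```

```text
time: 7.95
position: [0.6127, -0.3173, 0.2043]
ee_rot: [0.002, -0.606, 0.795, -0.004]
ft_force: [0.1, -0.1, -0.4]
grip_width: 0.064
t 7.95 pos [ 0.6127 -0.3173  0.2043] jaw -105.4 tilt 0.56 q7 -1.53 w 0.064 F [ 0.1 -0.1 -0.4]
turn 0.0 rows>= 1 then shift [-0.1399  0.1846  0.0123] rows>= 4
```

View pics/g3.png

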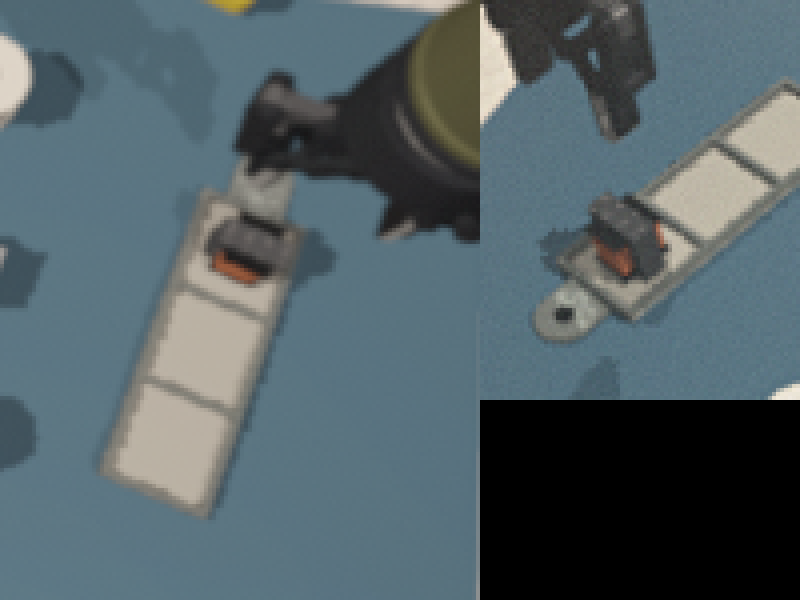

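The transformer stands upright in the tab bay in both views. Next is the big capacitor.

```bash
python3 -m pendant '[-0.028,0.0369,0.002,0,-0.028,0.0369,0.002,0,-0.028,0.0369,0.002,0,-0.028,0.0369,0.002,0,-0.028,0.0369,0.002,0,0,0,0,0,0,0,0,0]' 1; python3 plan.py 0.472 -0.1335 0.1 74.6
```

```text
time: 8.93
position: [0.4694, -0.1331, 0.1876]
ee_rot: [-0.0, -0.606, 0.796, -0.0]
ft_force: [-0.7, 0.0, 0.3]
grip_width: 0.0856
t 8.93 pos [ 0.4694 -0.1331  0.1876] jaw -105.41 tilt 0.03 q7 -1.66 w 0.0856 F [-0.7  0.   0.3]
turn -0.0001 rows>= 1 then shift [-0.0003 -0.0026  0.0876] rows>= 1
```

```bash
python3 -m pendant '[0,-0.0026,0.03,0,0,0,0.035,0,0,0,0.017,0,0,0,0.005,0,0,0,0,0,0,0,0,0]'; python3 -m pendant '[0,0,0,0,0,0,0,0,0,0,0,0,0,0,0,0,0,0,0,0]' -1 40;python3 -m pendant '[0,0,-0.02,0,0,0,-0.04,0,0,0,-0.03,0,0,0,0,0,0,0,0,0]'; python3 plan.py 0.5498 -0.3005 0.19 74.6
```

```text
time: 9.68
position: [0.4729, -0.1335, 0.102]
ee_rot: [0.0, -0.606, 0.795, -0.001]
ft_force: [-0.7, -0.1, 1.3]
grip_width: 0.0855
time: 10.3
position: [0.4722, -0.1333, 0.1016]
ee_rot: [-0.0, -0.606, 0.795, -0.0]
ft_force: [-1.7, -0.4, 5.5]
grip_width: 0.0427
time: 10.92
position: [0.4712, -0.1331, 0.1898]
ee_rot: [-0.001, -0.606, 0.795, 0.001]
ft_force: [0.8, -0.5, -1.9]
grip_width: 0.0428
t 10.93 pos [ 0.4712 -0.1331  0.1898] jaw -105.4 tilt 0.1 q7 -1.66 w 0.0428 F [ 0.8 -0.5 -1.9]
turn 0.0 rows>= 1 then shift [ 0.1405 -0.1202 -0.0004] rows>= 3
```

```bash
python3 -m pendant '[0.0351,-0.03,0,0,0.0351,-0.03,0,0,0.0351,-0.03,0,0,0.0351,-0.03,0,0,0,0,0,0,0,0,0,0,0,0,0,0]'; python3 plan.py 0.5498 -0.3005 0.1063 74.6
```

```text
time: 11.8
position: [0.5501, -0.2987, 0.1902]
ee_rot: [-0.0, -0.607, 0.795, 0.001]
ft_force: [-0.2, -0.1, -1.1]
grip_width: 0.0428
t 11.8 pos [ 0.5501 -0.2987  0.1902] jaw -105.28 tilt 0.1 q7 -1.5 w 0.0428 F [-0.2 -0.1 -1.1]
turn 0.0013 rows>= 1 then shift [ 0.0019 -0.0003  0.0839] rows>= 1
```

```bash
python3 -m pendant '[0.0015,-0.0003,0.03,0,0,0,0.03,0,0,0,0.015,0,0,0,0.005,0,0,0,0,0,0,0,0,0,0,0,0,0]'; python3 plan.py 0.5498 -0.3005 0.1063 74.6
```

```text
time: 12.68
position: [0.5508, -0.3022, 0.1119]
ee_rot: [0.0, -0.606, 0.795, -0.001]
ft_force: [-0.6, -0.3, -2.1]
grip_width: 0.0429
t 12.68 pos [ 0.5508 -0.3022  0.1119] jaw -105.4 tilt 0.09 q7 -1.52 w 0.0429 F [-0.6 -0.3 -2.1]
turn -0.0 rows>= 1 then shift [-0.0014  0.0014  0.0056] rows>= 1
```

```bash
python3 -m pendant '[-0.001,0.001,0.003,0,0,0,0.002,0,0,0,0,0]'; python3 -m pendant '[0,0,0,0,0,0,0,0,0,0,0,0,0,0,-0.02,0,0,0,-0.04,0,0,0,-0.03,0,0,0,0,0,0,0,0,0]' 0.5; python3 plan.py 0.5755 -0.1477 0.19 74.6
```

```text
time: 13.05
position: [0.5495, -0.3007, 0.1057]
ee_rot: [-0.0, -0.606, 0.795, 0.0]
ft_force: [0.7, 0.1, -1.6]
grip_width: 0.0426
time: 14.05
position: [0.5494, -0.3007, 0.1963]
ee_rot: [-0.0, -0.606, 0.795, -0.0]
ft_force: [-0.2, -0.3, 0.0]
grip_width: 0.064
t 14.05 pos [ 0.5494 -0.3007  0.1963] jaw -105.39 tilt 0.02 q7 -1.49 w 0.064 F [-0.2 -0.3  0. ]
turn 0.0001 rows>= 1 then shift [-0.1544  0.0155  0.0062] rows>= 3
```

```bash
python3 -m pendant '[-0.0386,0.0039,0.0015,0,-0.0386,0.0039,0.0015,0,-0.0386,0.0039,0.0015,0,-0.0386,0.0039,0.0015,0,0,0,0,0,0,0,0,0,0,0,0,0]' 1; python3 plan.py 0.5755 -0.1477 0.091 74.6
python3 - <<'E'
from h import *
a=snapshot("top")[150:300,330:450,::-1].repeat(4,0).repeat(4,1);b=snapshot("scene")[110:210,90:170,::-1].repeat(4,0).repeat(4,1)
c=np.zeros((600,800,3),np.uint8);c[:,:480]=a;c[:400,480:]=b;cv2.imwrite("pics/g4.png",c)
E
```

```text
time: 14.92
position: [0.575, -0.1495, 0.1894]
ee_rot: [-0.001, -0.605, 0.796, 0.0]
ft_force: [0.0, -1.2, 0.5]
grip_width: 0.0859
t 14.93 pos [ 0.575  -0.1495  0.1894] jaw -105.54 tilt 0.06 q7 -1.75 w 0.0859 F [ 0.  -1.2  0.5]
turn -0.0016 rows>= 1 then shift [-0.002  -0.0001  0.0984] rows>= 1
```

View pics/g4.png

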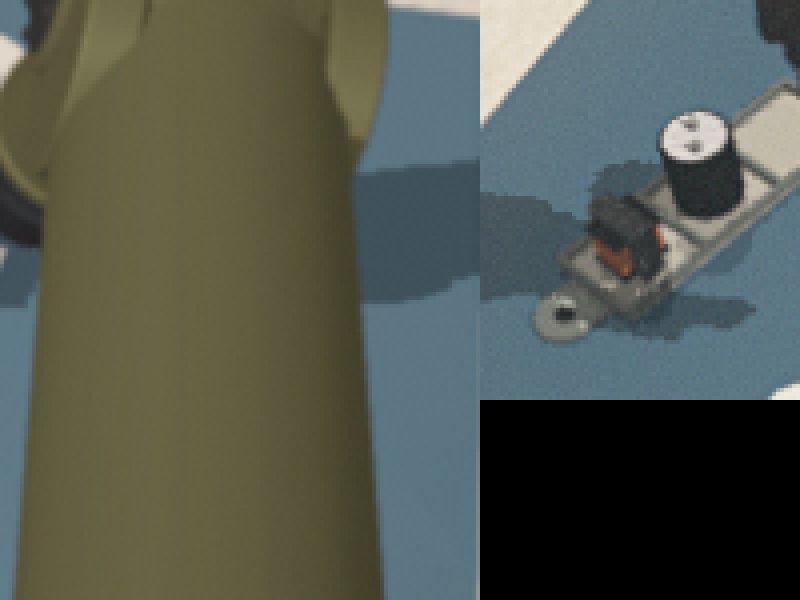

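The scene view shows the capacitor upright in the middle bay. The arm covers the top view. Now the heat sink.

```bash
python3 -m pendant '[-0.0015,0,0.03,0,0,0,0.04,0,0,0,0.02,0,0,0,0.006,0,0,0,0,0,0,0,0,0]'; python3 plan.py 0.5755 -0.1477 0.091 74.6;python3 -m pendant '[0,0,0,0,0,0,0,0,0,0,0,0,0,0,0,0,0,0,0,0,0,0,0,0]' -1 30;python3 -m pendant '[0,0,-0.02,0,0,0,-0.04,0,0,0,-0.04,0,0,0,0,0,0,0,0,0]'; python3 plan.py 0.4895 -0.2832 0.19 74.6
```

```text
time: 15.78
position: [0.5769, -0.1465, 0.0954]
ee_rot: [0.001, -0.606, 0.795, -0.001]
ft_force: [0.7, -0.1, 0.4]
grip_width: 0.0854
t 15.78 pos [ 0.5769 -0.1465  0.0954] jaw -105.41 tilt 0.14 q7 -1.8 w 0.0854 F [ 0.7 -0.1  0.4]
turn -0.0001 rows>= 1 then shift [0.0015 0.0011 0.0044] rows>= 1
time: 16.52
position: [0.5763, -0.1464, 0.0944]
ee_rot: [0.0, -0.606, 0.795, -0.0]
ft_force: [0.5, -0.5, 5.4]
grip_width: 0.0348
time: 17.15
position: [0.5754, -0.1462, 0.1937]
ee_rot: [-0.0, -0.606, 0.795, 0.0]
ft_force: [0.4, 0.2, -0.8]
grip_width: 0.0352
t 17.15 pos [ 0.5754 -0.1462  0.1937] jaw -105.39 tilt 0.05 q7 -1.76 w 0.0352 F [ 0.4  0.2 -0.8]
turn 0.0001 rows>= 1 then shift [0.1549 0.0464 0.0038] rows>= 3
```

```bash
python3 -m pendant '[0.0387,0.0116,0,0,0.0387,0.0116,0,0,0.0387,0.0116,0,0,0.0387,0.0116,0,0,0,0,0,0,0,0,0,0,0,0,0,0,0,0,0,0]'; python3 plan.py 0.4895 -0.2832 0.0994 74.6
```

```text
time: 18.15
position: [0.4907, -0.2821, 0.1937]
ee_rot: [0.0, -0.607, 0.795, 0.0]
ft_force: [1.0, -1.2, -1.1]
grip_width: 0.0351
t 18.15 pos [ 0.4907 -0.2821  0.1937] jaw -105.28 tilt 0.02 q7 -1.45 w 0.0351 F [ 1.  -1.2 -1.1]
turn 0.0014 rows>= 1 then shift [0.0014 0.0008 0.0943] rows>= 1
```

```bash
python3 -m pendant '[0.0014,0.0008,0.03,0,0,0,0.035,0,0,0,0.02,0,0,0,0.006,0,0,0,0,0,0,0,0,0,0,0,0,0]'; python3 plan.py 0.4895 -0.2832 0.0994 74.6
```

```text
time: 19.02
position: [0.4896, -0.2847, 0.104]
ee_rot: [0.0, -0.606, 0.795, -0.001]
ft_force: [0.1, -0.3, -1.1]
grip_width: 0.0351
t 19.02 pos [ 0.4896 -0.2847  0.104 ] jaw -105.4 tilt 0.11 q7 -1.49 w 0.0351 F [ 0.1 -0.3 -1.1]
turn 0.0 rows>= 1 then shift [-0.0014  0.0005  0.0046] rows>= 1
```

```bash
python3 -m pendant '[-0.0014,0.0005,0.003,0,0,0,0.0013,0,0,0,0,0]'; python3 -m pendant '[0,0,0,0,0,0,0,0,0,0,0,0,0,0,-0.02,0,0,0,-0.04,0,0,0,-0.03,0,0,0,0,0]' 0.4;  python3 -m pendant '[0,0,0,-0.1122,0,0,0,-0.1122,0,0,0,-0.1122,0,0,0,-0.1122,0,0,0,-0.1122,0,0,0,-0.1122,0,0,0,-0.1122,0,0,0,-0.1122,0,0,0,-0.1122,0,0,0,-0.1122,0,0,0,-0.1122,0,0,0,-0.1122,0,0,0,-0.1122,0,0,0,-0.1122,0,0,0,-0.1122,0,0,0,-0.1122,0,0,0,-0.1122,0,0,0,-0.1122,0,0,0,0,0,0,0,0]' 1; python3 plan.py 0.5838 0.0005 0.19 76.4
python3 - <<'E'
from h import *
cv2.imwrite("pics/g5.png",snapshot("scene")[:,:,::-1])
E
```

```text
time: 19.4
position: [0.4888, -0.2828, 0.0985]
ee_rot: [-0.0, -0.606, 0.795, 0.0]
ft_force: [0.2, -0.6, -0.2]
grip_width: 0.0349
time: 20.27
position: [0.4907, -0.2837, 0.193]
ee_rot: [0.001, -0.606, 0.795, -0.004]
ft_force: [0.1, 0.5, -0.2]
grip_width: 0.0601
time: 22.78
position: [0.4887, -0.2829, 0.1885]
ee_rot: [-0.0, 0.787, 0.617, -0.0]
ft_force: [-0.8, -0.3, -1.0]
grip_width: 0.0852
t 22.77 pos [ 0.4887 -0.2829  0.1885] jaw 76.19 tilt 0.02 q7 1.59 w 0.0852 F [-0.8 -0.3 -1. ]
turn -0.0023 rows>= 1 then shift [ 0.2978  0.0258 -0.0015] rows>= 5
```

View pics/g5.png

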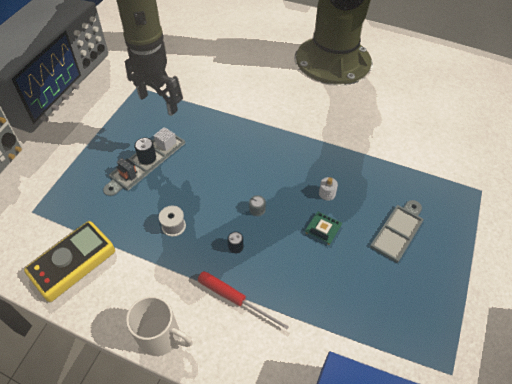

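All three power supply parts stand in tray3: transformer (125,168), capacitor (145,150), heat sink (164,140). The other items have not moved. Now the knob.

```bash
python3 -m pendant '[0.0496,0.0043,0,-0.0023,0.0496,0.0043,0,0,0.0496,0.0043,0,0,0.0496,0.0043,0,0,0.0496,0.0043,0,0,0.0496,0.0043,0,0,0,0,0,0,0,0,0,0,0,0,0,0]'; python3 plan.py 0.5838 0.0005 0.09 76.4
```

```text
time: 23.95
position: [0.5831, -0.0013, 0.1884]
ee_rot: [0.0, 0.786, 0.618, -0.001]
ft_force: [-0.4, -0.6, -0.4]
grip_width: 0.0855
t 23.95 pos [ 0.5831 -0.0013  0.1884] jaw 76.4 tilt 0.07 q7 1.02 w 0.0855 F [-0.4 -0.6 -0.4]
turn -0.0 rows>= 1 then shift [0.002  0.0003 0.0984] rows>= 1
```

```bash
python3 -m pendant '[0.0015,0,0.03,0,0,0,0.04,0,0,0,0.02,0,0,0,0.008,0,0,0,0,0,0,0,0,0]'; python3 plan.py 0.5838 0.0005 0.09 76.4;python3 -m pendant '[0,0,0.002,0,0,0,0,0,0,0,0,0,0,0,0,0,0,0,0,0,0,0,0,0]' -1 25;python3 -m pendant '[0,0,-0.02,0,0,0,-0.04,0,0,0,-0.04,0,0,0,0,0,0,0,0,0]'; python3 plan.py 0.497 0.3085 0.19 76.4
```

```text
time: 24.7
position: [0.5845, 0.0021, 0.0919]
ee_rot: [0.001, 0.785, 0.62, 0.001]
ft_force: [0.2, -0.1, 0.6]
grip_width: 0.0853
t 24.7 pos [0.5845 0.0021 0.0919] jaw 76.56 tilt 0.12 q7 0.94 w 0.0853 F [ 0.2 -0.1  0.6]
turn 0.0018 rows>= 1 then shift [-0.0017 -0.0003  0.0019] rows>= 1
time: 25.45
position: [0.5838, 0.002, 0.089]
ee_rot: [0.0, 0.785, 0.62, 0.0]
ft_force: [-0.2, -0.5, 4.7]
grip_width: 0.035
time: 26.08
position: [0.5832, 0.0018, 0.1885]
ee_rot: [0.0, 0.785, 0.62, -0.0]
ft_force: [-1.5, -0.3, -0.5]
grip_width: 0.0351
t 26.07 pos [0.5832 0.0018 0.1885] jaw 76.57 tilt 0.04 q7 1.02 w 0.0351 F [-1.5 -0.3 -0.5]
turn 0.0019 rows>= 1 then shift [ 0.2778 -0.1559 -0.0016] rows>= 6
```

```bash
python3 -m pendant '[0.0463,-0.026,0,0,0.0463,-0.026,0,0,0.0463,-0.026,0,0,0.0463,-0.026,0,0,0.0463,-0.026,0,0,0.0463,-0.026,0,0,0,0,0,0,0,0,0,0,0,0,0,0]'; python3 plan.py 0.497 0.3085 0.094 76.4
python3 - <<'E'
from h import *
cv2.imwrite("pics/g6.png",snapshot("scene")[160:280,330:450,::-1].repeat(4,0).repeat(4,1))
E
```

```text
time: 27.2
position: [0.4971, 0.3064, 0.1877]
ee_rot: [0.0, 0.786, 0.619, -0.001]
ft_force: [0.9, -0.6, -0.7]
grip_width: 0.0348
t 27.2 pos [0.4971 0.3064 0.1877] jaw 76.42 tilt 0.1 q7 0.43 w 0.0348 F [ 0.9 -0.6 -0.7]
turn 0.0002 rows>= 1 then shift [ 0.0022 -0.0005  0.0937] rows>= 1
```

View pics/g6.png

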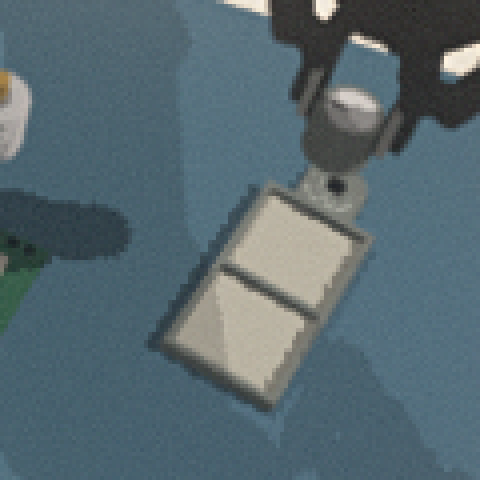

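The knob is held level at crop (345,130), and the height offset puts it over the tab bay. Lowering.

```bash
python3 -m pendant '[0.0018,-0.0005,0.03,0,0,0,0.035,0,0,0,0.02,0,0,0,0.007,0,0,0,0,0,0,0,0,0,0,0,0,0]'; python3 plan.py 0.497 0.3085 0.094 76.4
```

```text
time: 28.12
position: [0.4968, 0.3106, 0.0975]
ee_rot: [0.0, 0.785, 0.62, 0.001]
ft_force: [-0.4, 0.2, -1.0]
grip_width: 0.0351
t 28.12 pos [0.4968 0.3106 0.0975] jaw 76.57 tilt 0.09 q7 0.36 w 0.0351 F [-0.4  0.2 -1. ]
turn 0.0019 rows>= 1 then shift [-0.002   0.0007  0.0035] rows>= 1
```

```bash
python3 -m pendant '[-0.001,0.0004,0.0025,0,0,0,0.0015,0,0,0,0,0,0,0,0,0]'; python3 plan.py 0.497 0.3085 0.094 76.4; python3 -m pendant '[0,0,0,0,0,0,0,0,0,0,0,0,0,0,-0.02,0,0,0,-0.04,0,0,0,-0.04,0,0,0,0,0,0,0,0,0]' 0.4; python3 plan.py 0.6892 -0.0037 0.19 76.4
```

```text
time: 28.62
position: [0.4966, 0.3091, 0.093]
ee_rot: [0.0, 0.785, 0.62, -0.0]
ft_force: [-1.5, -2.0, 5.4]
grip_width: 0.0352
t 28.62 pos [0.4966 0.3091 0.093 ] jaw 76.56 tilt 0.04 q7 0.36 w 0.0352 F [-1.5 -2.   5.4]
turn 0.0018 rows>= 1 then shift [-0.0004  0.0005 -0.001 ] rows>= 1
time: 29.62
position: [0.4964, 0.3091, 0.1931]
ee_rot: [0.0, 0.785, 0.62, 0.0]
ft_force: [-0.1, 0.6, 0.1]
grip_width: 0.0598
t 29.62 pos [0.4964 0.3091 0.1931] jaw 76.57 tilt 0.05 q7 0.44 w 0.0598 F [-0.1  0.6  0.1]
turn 0.0019 rows>= 1 then shift [-0.2587  0.2609  0.0033] rows>= 6
```

```bash
python3 -m pendant '[-0.037,0.0373,0,0,-0.037,0.0373,0,0,-0.037,0.0373,0,0,-0.037,0.0373,0,0,-0.037,0.0373,0,0,-0.037,0.0373,0,0,-0.037,0.0373,0,0,0,0,0,0,0,0,0,0,0,0,0,0]' 1; python3 plan.py 0.6892 -0.0037 0.09 76.4
python3 - <<'E'
from h import *
a=snapshot("top")[170:290,90:210,::-1].repeat(4,0).repeat(4,1)
b=snapshot("scene")[190:270,370:440,::-1].repeat(4,0).repeat(4,1)
c=np.zeros((480,760,3),np.uint8);c[:,:480]=a;c[:320,480:]=b;cv2.imwrite("pics/g7.png",c)
E
```

```text
time: 30.88
position: [0.6894, -0.0013, 0.1922]
ee_rot: [-0.001, 0.784, 0.621, -0.0]
ft_force: [-0.1, -0.8, 0.5]
grip_width: 0.0855
t 30.88 pos [ 0.6894 -0.0013  0.1922] jaw 76.74 tilt 0.07 q7 0.99 w 0.0855 F [-0.1 -0.8  0.5]
turn 0.0038 rows>= 1 then shift [-0.0025  0.0005  0.1022] rows>= 1
```

View pics/g7.png

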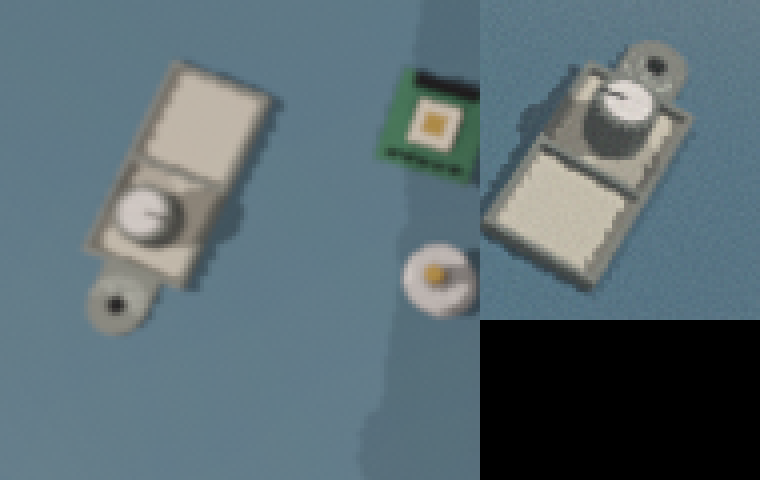

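The knob stands flat inside the tab bay in both views. Last is the small capacitor.

```bash
python3 -m pendant '[-0.0015,0,0.03,0,0,0,0.04,0,0,0,0.02,0,0,0,0.011,0,0,0,0,0,0,0,0,0]'; python3 plan.py 0.6892 -0.0037 0.09 76.4;python3 -m pendant '[0,0,0,0,0,0,0,0,0,0,0,0,0,0,0,0,0,0,0,0,0,0,0,0]' -1 25;python3 -m pendant '[0,0,-0.02,0,0,0,-0.04,0,0,0,-0.04,0,0,0,0,0,0,0,0,0]'; python3 plan.py 0.5575 0.294 0.19 76.4
```

```text
time: 31.72
position: [0.6908, -0.0045, 0.0931]
ee_rot: [0.001, 0.785, 0.62, 0.001]
ft_force: [-0.3, 0.6, 0.1]
grip_width: 0.0853
t 31.73 pos [ 0.6908 -0.0045  0.0931] jaw 76.58 tilt 0.13 q7 0.95 w 0.0853 F [-0.3  0.6  0.1]
turn 0.002 rows>= 1 then shift [ 0.0004 -0.0017  0.0031] rows>= 1
time: 32.48
position: [0.6902, -0.0047, 0.092]
ee_rot: [0.0, 0.785, 0.62, 0.0]
ft_force: [-0.6, 0.1, 4.2]
grip_width: 0.0308
time: 33.1
position: [0.6896, -0.0049, 0.1917]
ee_rot: [0.0, 0.785, 0.62, -0.0]
ft_force: [-1.5, 0.5, -1.6]
grip_width: 0.0308
t 33.1 pos [ 0.6896 -0.0049  0.1917] jaw 76.58 tilt 0.03 q7 0.99 w 0.0308 F [-1.5  0.5 -1.6]
turn 0.002 rows>= 1 then shift [ 0.2595 -0.1987  0.0016] rows>= 6
```

Place TCP z ≈ 0.097.

```bash
python3 -m pendant '[0.0371,-0.0284,0,0,0.0371,-0.0284,0,0,0.0371,-0.0284,0,0,0.0371,-0.0284,0,0,0.0371,-0.0284,0,0,0.0371,-0.0284,0,0,0.0371,-0.0284,0,0,0,0,0,0,0,0,0,0,0,0,0,0,0,0,0,0]'; python3 plan.py 0.5575 0.294 0.097 76.4
```

```text
time: 34.48
position: [0.5576, 0.2925, 0.1912]
ee_rot: [0.0, 0.786, 0.619, -0.0]
ft_force: [0.4, -0.6, 0.0]
grip_width: 0.0307
t 34.48 pos [0.5576 0.2925 0.1912] jaw 76.44 tilt 0.04 q7 0.49 w 0.0307 F [ 0.4 -0.6  0. ]
turn 0.0005 rows>= 1 then shift [ 0.0015 -0.0004  0.0942] rows>= 1
```

```bash
python3 -m pendant '[0.001,-0.0004,0.03,0,0,0,0.035,0,0,0,0.02,0,0,0,0.007,0,0,0,0,0,0,0,0,0,0,0,0,0]'; python3 -m pendant '[0,0,0.0012,0,0,0,0,0,0,0,0,0]'; python3 plan.py 0.5575 0.294 0.097 76.4
```

```text
time: 35.35
position: [0.5572, 0.2954, 0.1006]
ee_rot: [0.0, 0.785, 0.62, 0.001]
ft_force: [0.1, -0.4, 0.4]
grip_width: 0.0311
time: 35.72
position: [0.5567, 0.295, 0.0984]
ee_rot: [0.0, 0.785, 0.62, -0.0]
ft_force: [-0.3, -0.3, -0.5]
grip_width: 0.0309
t 35.73 pos [0.5567 0.295  0.0984] jaw 76.58 tilt 0.01 q7 0.43 w 0.0309 F [-0.3 -0.3 -0.5]
turn 0.002 rows>= 1 then shift [-0.0008  0.001   0.0014] rows>= 1
```

```bash
python3 -m pendant '[0,0,0.0015,0,0,0,0.0008,0,0,0,0,0]'; python3 -m pendant '[0,0,0,0,0,0,0,0,0,0,0,0,0,0,-0.02,0,0,0,-0.04,0,0,0,-0.04,0,0,0,-0.02,0,0.05,0,0,0,0.05,0,0,0,0.05,0,0,0,0,0,0,0,0,0,0,0]' 0.4
python3 - <<'E'
from h import *
a=cv2.resize(snapshot("scene")[85:265,70:450,::-1],None,fx=2,fy=2,interpolation=2)
b=cv2.resize(snapshot("top")[140:290,90:450,::-1],(760,317),interpolation=2)
cv2.imwrite("pics/g8.png",np.vstack([a,b])[:600]); 
E
```

```text
time: 36.1
position: [0.5567, 0.2951, 0.0961]
ee_rot: [0.0, 0.785, 0.62, -0.0]
ft_force: [0.2, -0.5, 0.2]
grip_width: 0.0313
time: 37.6
position: [0.5912, 0.4407, 0.2156]
ee_rot: [0.0, 0.785, 0.62, -0.001]
ft_force: [0.7, 0.1, -0.4]
grip_width: 0.0598
```

View pics/g8.png

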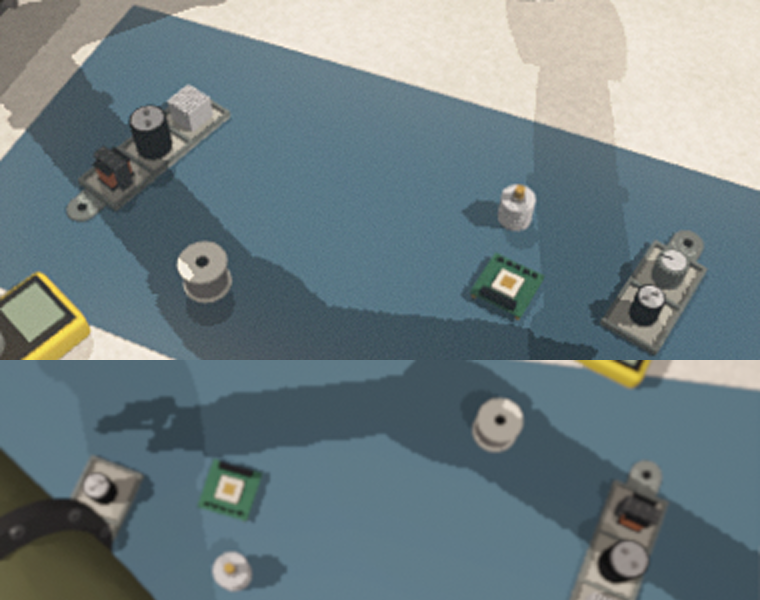

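The last picture shows all five parts upright in their bays: tray3 parts at crop (112,168), (150,132) and (190,108), the knob at (672,265) and the small capacitor at (650,303). The spool, board and dummy load are where they were, and the arm is clear. Handing in.

```bash
python3 -c "
from rig import ctrl
s=ctrl.get_state();print(s['time'],s['ft_force']);print(ctrl.finish_job())"
```

```text
37.7 [-0.10683589  0.59505534  0.02343468]
the job is handed in; nothing more can be done
None
```

I made up both kits and handed the job in at 37.7 s of the 118 s allowed; no verdict was reported.

- **Three-bay tray:** the transformer is next to the tab, the large capacitor in the middle and the heat sink at the far end.
- **Two-bay tray:** the knob is next to the tab and the small capacitor in the other bay.

- **Last checks:** the final scene picture shows all five parts upright in their bays. The dummy load, board and spool are where they were, and the raised gripper touches nothing. Wrist force readings, taken at the end of each move, stayed under about 6 N.
- **Limits of the checks:** positions from the two cameras agreed to about 2 mm. In the final top view the arm hid part of the two-bay tray and the crop cut off the heat sink. The heat sink was therefore confirmed from the scene view only, and the knob from both views just after it was placed. No check failed.

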